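# Hold a bracelet blank in the corner of a bending jig

## Robot

A 6-joint arm with a two-finger parallel gripper is mounted at the origin on the work surface. World frame = base frame: x ahead of the robot, y to its left, z up, the work surface at z = 0. Lengths are in m, angles in degrees, forces in N, time in s.
With the tool pointing down it reaches from about 0.4 to 0.825 m from the base axis. Payload 7 kg.
Tool frame: the origin (TCP) lies at the very end of the fingers, on their centre line; the grasp point (between the pads) lies 19 mm behind it (ctrl.grip_point_offset is the distance from the TCP to the grasp point, in m); x points along the fingers, z is the direction in which the jaws open and shut, and the axes are right-handed (so a half turn about x gives the same grasp; the last joint's range is limited). The gripper opens to 88 mm and grips with 3 to 60 N. Pads are 19 mm wide; open, the fingers measure 130 mm over their backs; the gripper's body (78 mm by 193 mm) begins 47 mm behind the grasp point.
Start: joints at [91.908, 20.546, 0.682, 0, -70.136, -16.507], TCP at [0.17, 0.653, 0.227] pointing down, gripper open.
Joint ranges: [-176.03, 176.03], [-82.01, 121.73], [-58.28, 71.71], [-173.87, 95.51], [-174.79, -0.11], [-173.66, 173.66]. Speed limits (degrees/s): [136.94, 136.94, 172.46, 180, 180, 180].

## Interface

Orientations are given as [roll, pitch, yaw] about the fixed x, y, z axes, in that order (R = Rz(yaw) Ry(pitch) Rx(roll)).
In Python, from plant import get_obs, snapshot, calibration, close_job, ctrl gives the robot as it stands.
- The arm moves only by the tool move_arm, never from a script. Its argument "commands" is a list that holds one entry, the list of rows, each a list of 4 numbers: the shift along the tool's x, y, z in cm, then the turn about the tool's x in rad. In form: [[[dx, dy, dz, spin], ...]]. A call has 1 to 8 rows; each row shifts and turns the commanded pose from where the row before left it, along the tool's axes as they then stand; what a row does not reach is not made up. A row lasts 1/10 s, in which the tool goes at most 50 mm and 8.59 degrees, less where a joint would pass 70% of its speed; a pose out of reach is approached as far as the arm can. A call with a gripper value outside its range is refused whole. "jaw" is the finger opening in cm, from 0 to 8.76, set as the call begins (left out, the last holds). The fingers move at their own pace and stop on an object; the grip force is fixed at half the most. Time passes only in rows, so rows that do not move let the fingers close. It gives the time, the measured TCP pose, the force and the opening at its end, in the units of the state.
- get_obs(): the state, without advancing time (a new reading comes with each control period).
- snapshot(name): name is "scene" or "top"; returns (picture, depth): 420x560x3 uint8, red, green, blue; 420x560 float32, m along the optical axis (not along the pixel's ray), 0 where there is no reading.
- calibration(name): a dict with "mtx" (3x3 intrinsics, pixels), "k1" (the pictures are not rectified: a ray, as slopes to the right and down, at radius r is drawn at 1 + k1 r^2 times it, then the intrinsics apply), "T" (4x4, takes a point from camera to world coordinates). Camera axes: x right, y up, looking along -z (the intrinsics and any distortion apply to the point x, -y, -z); pixel columns grow to the right and rows downward; lengths in m; the calibration is good to about 2 mm. A picture is of the moment at which its call begins. calibration takes no time and is no camera call.
- close_job(): hands the job in, once; it reports no verdict.
The state is a dict: "clock": time; "joint_pos": joint angles; "qvel": joint speeds; "tau": joint torques, N m; "tool_pos": TCP position; "orientation": TCP orientation; "force": force on the tool from outside, world axes, zero at the start; "moment": the same for the moment, N m; "opening": finger opening in m.
Only numpy, scipy, OpenCV 4.12 (cv2) and the standard library are available. Lean on these libraries where they do the work, as an engineer would, in place of code of your own. Each camera call takes 0.05 s, during which the arm holds its last target. There are 200 camera calls.

## Task

Take just the top blank off the stack of three, lay it flat on the bed of the bending jig lengthwise along the fence with its end up against the stop block, and press it with one slanting push so that it is held firmly both down on the bed and against the fence. Finish while still pressing it there: do not let go or back off. Leave the other two blanks, the mallet, the glass dish and the set stone where they are.

Things in the scene. Friction and masses are not known exactly. Their poses are not given: they have to be found in the camera images.
- blank_top_center (a point): centre (half-way up) of the top one of three equal, plain nickel silver bracelet blanks lying one on another, edges nearly in line (within about 4 mm and 3 degrees). Flat bar 34 mm (its x) x 110 mm (its y, the long way) x 8 mm thick (its z, up), about 0.26 kg, square edges. Both ends and both sides are alike.
- blank_middle_center (a point): centre of the middle blank of the stack (same size and axes); it must stay where it is
- blank_bottom_center (a point): centre of the lowest blank of the stack, lying on the bench (same size and axes); it must stay where it is
- jig: the bending jig, fixed to the bench, free to be turned a little in yaw from day to day. Origin on the bench under the middle of its bed; z up; y runs along the fence, x points from the bed's open front side to the fence. A C-clamp (dark steel, about 115 mm high) grips the fence at y = -85 mm; it stands at the fence and behind it, x = +34 to +106 mm, y = -102 to -68 mm.
- bed: the jig's flat steel bed, 160 mm (x) x 220 mm (y), its top 30 mm above the bench; same origin and axes as the jig
- fence: brass bar standing 20 mm above the bed's top along its far side; the straight face that the blank is pressed against lies at x = +35 mm in the jig's axes, from y = -100 to +100 mm, the bar is 16 mm thick; same origin and axes as the jig
- stop: brass stop block standing 16 mm above the bed's top at right angles to the fence; the face that the blank's end goes against lies at y = +60 mm in the jig's axes, from x = -31 mm to the fence, the block is 18 mm thick; same origin and axes as the jig
- seat (a point): fixed point of the jig where the blank's centre is when the blank is home (flat on the bed, side on the fence, end on the stop): 18, 5, 34 mm from the jig's origin; axes of the jig. The blank's long way lies along y. Metal slides on metal with a friction of about 0.35.
- mallet: bystander: rawhide-faced mallet lying on the bench, head 48 mm thick and 78 mm long, beech handle 210 mm; origin on the bench under the head's middle, handle along its +x
- dish: bystander: frosted glass setting dish 76 mm across, 28 mm high, origin under its middle
- cabochon: bystander: turquoise cabochon in a round steel bezel, 26 mm across, 12 mm high, origin under its middle

How it is judged:
By the outcome, as a careful person would: the job done as asked, in the order asked, and still so for the second after the job is handed in, while the arm keeps its last pose, push and grip.
It also fails if it takes over 51 s, if anything falls off the work surface, if the arm or the gripper's body presses on something with over 40 N, if the wrist force passes 120 N, or if a joint passes its speed limit or range.

## Working session

There is one attempt and no reset: what is moved stays moved. The work goes in short steps, Python scripts to look and compute and a tool call to move; the robot and the scene stay as the last step left them, time stands still between calls to the robot, and variables do not carry over. Pictures are saved under pics/ and viewed, about 8 in all and at most 12, crops included, and the job is handed in when it is done.

Besides the shell and the picture viewer there is one more tool, called after ">>>" as name(argument=value, ...) on one line, values as JSON. move_arm: Moves the arm, as the interface text tells. Its arguments: {"type":"object","properties":{"commands":{"type":"array"},"jaw":{"type":"number"}},"required":["commands"]}

```bash
mkdir -p pics; ls; python3 - <<'E'
from plant import *
import cv2,numpy as np
print(get_obs()); print(ctrl.grip_point_offset)
for n in("scene","top"):
    p,d=snapshot(n); np.savez(f"pics/{n}0.npz",p=p,d=d); cv2.imwrite(f"pics/{n}0.png",p[:,:,::-1]); print(n,calibration(n))
E
```

```text
pics
{'clock': 0.0, 'joint_pos': array([ 9.19078458e+01,  2.05921563e+01,  6.31785004e-01, -2.00111002e-02,
       -7.01375511e+01, -1.65069883e+01]), 'qvel': array([ 0.08949875, -0.07680178, -0.04249548,  0.06859793, -0.02038829,
        0.00775035]), 'tau': array([ 3.16430132e-04, -5.82714593e+01,  2.93050826e+01,  6.99717432e+00,
        7.11073910e-03, -1.48600216e-04]), 'tool_pos': array([0.1700405 , 0.65269575, 0.22559981]), 'orientation': array([  5.63411247,  89.90028645, -98.97184516]), 'force': array([ 0.19549851, -0.06481287, -0.46807918]), 'moment': array([ 0.00732187,  0.01956319, -0.07287185]), 'opening': 0.0873232550490102}
0.0188
scene {'mtx': array([[531.14029051,   0.        , 289.28940257],
       [  0.        , 531.14029051, 213.77432586],
       [  0.        ,   0.        ,   1.        ]]), 'k1': -0.020729301940160046, 'T': array([[ 5.97379711e-01, -6.70638129e-01,  4.39752181e-01,
         1.15286305e+00],
       [ 8.01958339e-01,  4.99936178e-01, -3.26996393e-01,
        -4.34295968e-01],
       [-5.51775697e-04,  5.48003939e-01,  8.36475570e-01,
         1.03279149e+00],
       [ 0.00000000e+00,  0.00000000e+00,  0.00000000e+00,
         1.00000000e+00]])}
top {'mtx': array([[499.79106136,   0.        , 287.47010016],
       [  0.        , 499.79106136, 209.87480735],
       [  0.        ,   0.        ,   1.        ]]), 'k1': 0.03709336312208996, 'T': array([[-2.91401359e-02,  9.95609655e-01, -8.89509320e-02,
         5.41468187e-01],
       [-9.99573713e-01, -2.91848526e-02,  7.98112164e-04,
        -3.76262002e-02],
       [-1.80141166e-03,  8.89362704e-02,  9.96035689e-01,
         1.09980982e+00],
       [ 0.00000000e+00,  0.00000000e+00,  0.00000000e+00,
         1.00000000e+00]])}
```

View pics/scene0.png

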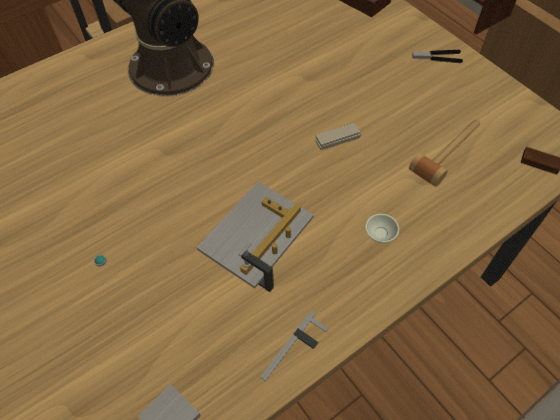

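View pics/top0.png

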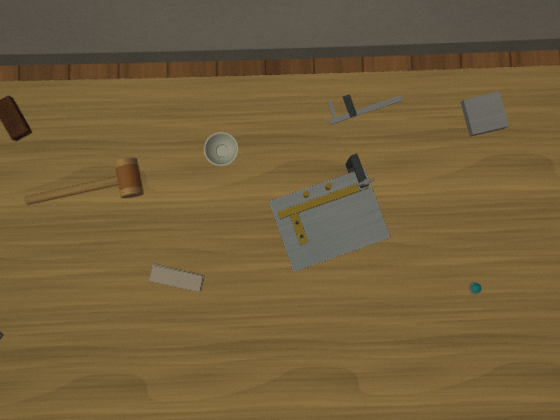

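The scene view shows the jig at about (257,235) with its clamp at (258,268), the stack at (338,136), the mallet at (430,170), the dish at (382,228) and the stone at (100,260). In the top view the stack is at (176,278), the jig at (330,222), with the fence on its upper (+x) side and the stop at (299,228).

```bash
cat > h.py <<'E'
import numpy as np, cv2
from plant import calibration
def ray(n,uv):
    c=calibration(n); K=c["mtx"]
    uv=np.asarray(uv,float).reshape(-1,1,2)
    s=cv2.undistortPoints(uv,K,np.array([c["k1"],0,0,0.]))[:,0]
    d=np.c_[s[:,0],-s[:,1],-np.ones(len(s))]@c["T"][:3,:3].T
    return c["T"][:3,3],d
def onz(n,uv,z):
    o,d=ray(n,uv); return o+d*((z-o[2])/d[:,2])[:,None]
def depthpt(n,uv,D):
    o,d=ray(n,uv); u=np.asarray(uv,int).reshape(-1,2); return o+d*D[u[:,1],u[:,0]][:,None]
E
python3 - <<'E'
from h import *
P={n:np.load(f"pics/{n}0.npz") for n in("scene","top")}
# masks
def rect(n,m,z,tag):
    cs,_=cv2.findContours(m.astype(np.uint8),cv2.RETR_EXTERNAL,cv2.CHAIN_APPROX_NONE)
    c=max(cs,key=cv2.contourArea); w=onz(n,c[:,0],z)[:,:2]
    r=cv2.minAreaRect((w*1000).astype(np.float32)); print(n,tag,len(c),r,cv2.boxPoints(r).round().tolist())
for n,rs,rj in(("top",(140,255,220,300),(260,145,400,280)),("scene",(305,115,370,155),(190,175,325,295))):
    p=P[n]["p"];h=cv2.cvtColor(p,cv2.COLOR_RGB2HSV)
    def win(m,r):
        o=np.zeros_like(m);o[r[1]:r[3],r[0]:r[2]]=m[r[1]:r[3],r[0]:r[2]];return o
    g=(h[...,1]<60)
    rect(n,win(g&(h[...,2]>70),rs),.024,"stack")
    rect(n,win(g,rj),.03,"bed")
    y=(h[...,1]>165)&(h[...,0]>15)&(h[...,0]<30)
    rect(n,win(y,rj),.05,"brass")
    X,Y=[],[]
t=P["top"]["p"][:,:,::-1];s=P["scene"]["p"][:,:,::-1]
f=lambda a:cv2.resize(a,None,fx=5,fy=5,interpolation=cv2.INTER_CUBIC)
a=f(t[258:298,140:220]);b=f(s[116:156,300:380]);
j1=cv2.resize(t[148:278,262:392],(400,400),interpolation=cv2.INTER_CUBIC);j2=cv2.resize(s[175:295,195:315],(400,400),interpolation=cv2.INTER_CUBIC)
cv2.imwrite("pics/z.png",np.vstack([np.hstack([a,b]),np.hstack([j1,j2])]))
D=P["top"]["d"]
print(depthpt("top",[[176,278],[340,235],[330,200],[299,228]],D).round(4))
E
```

```text
top stack 60 ((502.5599365234375, 181.8443145751953), (35.232749938964844, 17.659503936767578), 75.36399841308594) [[490.0, 167.0], [507.0, 163.0], [516.0, 197.0], [498.0, 201.0]]
top bed 357 ((632.6942749023438, -126.041015625), (193.93154907226562, 228.3394317626953), 17.704662322998047) [[506.0, -47.0], [575.0, -264.0], [760.0, -205.0], [690.0, 12.0]]
top brass 224 ((620.9775390625, -113.53372955322266), (78.90636444091797, 175.07127380371094), 17.83783531188965) [[557.0, -42.0], [610.0, -209.0], [685.0, -185.0], [632.0, -18.0]]
scene stack 108 ((507.9453430175781, 196.48138427734375), (113.70327758789062, 45.4293098449707), 76.14451599121094) [[472.0, 147.0], [516.0, 136.0], [544.0, 246.0], [500.0, 257.0]]
scene bed 459 ((632.0133056640625, -124.26100158691406), (190.63893127441406, 221.8219451904297), 17.72028350830078) [[507.0, -48.0], [575.0, -259.0], [757.0, -201.0], [689.0, 10.0]]
scene brass 4 ((676.7989501953125, -144.75152587890625), (3.2675132751464844, 3.1572980880737305), 5.195422172546387) [[675.0, -143.0], [675.0, -146.0], [679.0, -146.0], [678.0, -143.0]]
[[ 0.4988  0.2032  0.0239]
 [ 0.5799 -0.1494  0.0277]
 [ 0.6535 -0.1289  0.0498]
 [ 0.5966 -0.0617  0.0445]]
```

View pics/z.png

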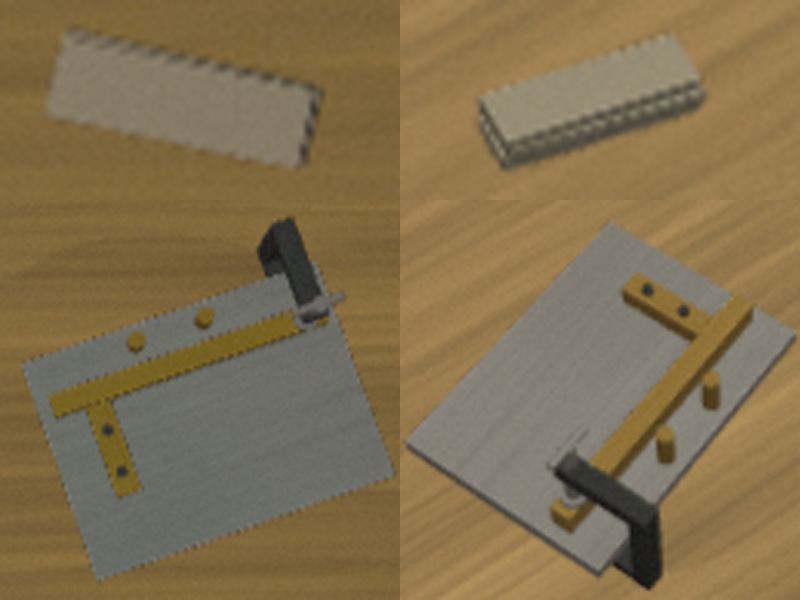

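Crops: top-view stack face corners at about zoom (66,38),(310,90),(300,166),(47,112). The bed, fence, stop and clamp are clear, with the fence on the +x side and the stop at the +y end. Next I'll refine this with line fits on the edges.

```bash
cat >> h.py <<'E'
def edges(n,img,win,z,c,yaw,L,W,fg,bg,tol=.006):
    """fg/bg: sample pixels; classify by Lab distance; fit lines to the sides of a rectangle W(x) by L(y) near c,yaw"""
    lab=cv2.cvtColor(img,cv2.COLOR_RGB2LAB).astype(float); lab=cv2.GaussianBlur(lab,(3,3),0)
    mean=lambda q:np.mean([lab[v-1:v+2,u-1:u+2].reshape(-1,3).mean(0) for u,v in q],0)
    m=np.linalg.norm(lab-mean(fg),axis=2)-np.min([np.linalg.norm(lab-mean([b]),axis=2) for b in bg],0)<0
    o=np.zeros(m.shape,np.uint8);o[win[1]:win[3],win[0]:win[2]]=m[win[1]:win[3],win[0]:win[2]]
    cs,_=cv2.findContours(o,cv2.RETR_EXTERNAL,cv2.CHAIN_APPROX_NONE)
    k=max(cs,key=cv2.contourArea)[:,0]; w=onz(n,k,z)[:,:2]
    a=np.radians(yaw);R=np.array([[np.cos(a),-np.sin(a)],[np.sin(a),np.cos(a)]])
    q=(w-c)@R; out={}
    for ax,h,oth in((0,W/2,L/2),(1,L/2,W/2)):
        for sg in(-1,1):
            s=q[(abs(q[:,ax]-sg*h)<tol)&(abs(q[:,1-ax])<oth*.85)]
            if len(s)<4: continue
            vx,vy,x0,y0=cv2.fitLine((s*1000).astype(np.float32),cv2.DIST_HUBER,0,.01,.01).ravel()
            d=np.array([vx,vy]);t=-[x0,y0][1-ax]/d[1-ax]; pos=[x0,y0][ax]+t*d[ax]
            ang=np.degrees(np.arctan(d[ax]/d[1-ax]))*(-1 if ax==0 else 1)
            print(n,"xy"[ax],sg,"n",len(s),"pos %.1f (want %.1f) dyaw %.2f"%(pos,sg*h*1000,ang))
E
python3 - <<'E'
from h import *
P={n:np.load(f"pics/{n}0.npz")["p"] for n in("scene","top")}
edges("top",P["top"],(140,255,220,300),.024,np.array([.5,.203]),-11+0,.110,.034,[(165,275),(185,280)],[(150,290),(200,265),(200,277)],.008) if 0 else None
for n,fg,bg,win in(("top",[(165,275),(176,278),(190,281)],[(160,260),(160,290),(190,300)],(140,255,220,300)),("scene",[(330,136),(345,133)],[(325,123),(345,152)],(305,115,370,155))):
    edges(n,P[n],win,.024,np.array([.502,.205]),-14 if 0 else 166,.110,.034,fg,bg,.009)
for n,fg,bg,win in(("top",[(350,225),(330,240),(310,255)],[(320,275),(262,220),(395,215),(300,180),(310,206)],(260,145,400,280)),("scene",[(250,210),(230,235)],[(220,205),(220,270),(310,260),(270,237)],(190,175,325,295))):
    edges(n,P[n],win,.030,np.array([.617,-.129]),17.7,.220,.160,fg,bg,.009)
for n in P: print(n,P[n][278,176] if n=="top" else P[n][134,338])
E
```

```text
top x -1 n 42 pos -13.3 (want -17.0) dyaw -0.80
top x 1 n 43 pos 19.0 (want 17.0) dyaw 0.17
top y -1 n 14 pos -52.3 (want -55.0) dyaw 0.00
top y 1 n 15 pos 54.1 (want 55.0) dyaw 11.71
scene x -1 n 34 pos -12.6 (want -17.0) dyaw 0.29
scene x 1 n 33 pos 17.4 (want 17.0) dyaw -0.55
scene y -1 n 9 pos -51.3 (want -55.0) dyaw -9.37
scene y 1 n 11 pos 53.5 (want 55.0) dyaw 4.99
top x -1 n 83 pos -80.2 (want -80.0) dyaw -0.04
top x 1 n 79 pos 77.6 (want 80.0) dyaw -0.10
top y -1 n 71 pos -106.2 (want -110.0) dyaw -0.04
top y 1 n 60 pos 111.4 (want 110.0) dyaw 0.06
scene x -1 n 56 pos -79.0 (want -80.0) dyaw -0.16
scene x 1 n 11 pos 35.6 (want 80.0) dyaw 29.09
scene y -1 n 50 pos -109.6 (want -110.0) dyaw 0.09
scene y 1 n 36 pos 109.9 (want 110.0) dyaw -0.22
scene [151 141 116]
top [134 120 100]
```

Both views agree. The stack's top face is centred at about (0.499, 0.205), z 0.024, with its long axis at 76°. The jig origin is at about (0.616, -0.128), yaw 17.65°, so the seat is at about (0.6315, -0.118, 0.034). The tool always points down, so I'll write a small planner that turns targets into tool-axis rows.

```bash
cat >> h.py <<'E'
J=np.array([.6159,-.1279]); JY=17.65
def jig(x,y): a=np.radians(JY); return J+[np.cos(a)*x-np.sin(a)*y,np.sin(a)*x+np.cos(a)*y]
def state(o=None):
    from plant import get_obs
    o=o or get_obs(); r,p,y=np.radians(o["orientation"])
    z=(np.cos(y)*np.sin(p)*np.cos(r)+np.sin(y)*np.sin(r), np.sin(y)*np.sin(p)*np.cos(r)-np.cos(y)*np.sin(r))
    return o["tool_pos"],np.degrees(np.arctan2(z[1],z[0]))
def rows(p0,y0,p1,y1,step=.045):
    """tool-axis rows; jaw (tool z) world angle y0->y1, deg; tool x down, tool y = jaw+90"""
    d=np.asarray(p1)-p0; dy=y1-y0
    n=int(np.ceil(max(np.linalg.norm(d)/step,abs(dy)/8.4,1))); out=[];y=y0
    for i in range(n):
        a=np.radians(y); q=d/n
        out.append([round(-q[2]*100,2),round(100*(-np.sin(a)*q[0]+np.cos(a)*q[1]),2),round(100*(np.cos(a)*q[0]+np.sin(a)*q[1]),2),round(-np.radians(dy/n),4)])
        y+=dy/n
    return out
E
python3 - <<'E'
from h import *
p,y=state();print(p,y)
for r in rows(np.array([.17,.653,.227]),y,[.4992,.2047,.10],-194):print(r,end=',')
E
```

```text
[0.17003309 0.65276549 0.22569696] -104.60449663038679
[np.float64(0.98), np.float64(3.32), np.float64(2.7), np.float64(0.12)],[np.float64(0.98), np.float64(3.62), np.float64(2.28), np.float64(0.12)],[np.float64(0.98), np.float64(3.87), np.float64(1.83), np.float64(0.12)],[np.float64(0.98), np.float64(4.06), np.float64(1.36), np.float64(0.12)],[np.float64(0.98), np.float64(4.19), np.float64(0.86), np.float64(0.12)],[np.float64(0.98), np.float64(4.26), np.float64(0.35), np.float64(0.12)],[np.float64(0.98), np.float64(4.28), np.float64(-0.16), np.float64(0.12)],[np.float64(0.98), np.float64(4.23), np.float64(-0.67), np.float64(0.12)],[np.float64(0.98), np.float64(4.11), np.float64(-1.17), np.float64(0.12)],[np.float64(0.98), np.float64(3.94), np.float64(-1.66), np.float64(0.12)],[np.float64(0.98), np.float64(3.72), np.float64(-2.12), np.float64(0.12)],[np.float64(0.98), np.float64(3.44), np.float64(-2.55), np.float64(0.12)],[np.float64(0.98), np.float64(3.11), np.float64(-2.94), np.float64(0.12)],
```

>>> move_arm(commands=[[[0.98,3.32,2.7,0.12],[0.98,3.62,2.28,0.12],[0.98,3.87,1.83,0.12],[0.98,4.06,1.36,0.12],[0.98,4.19,0.86,0.12],[0.98,4.26,0.35,0.12],[0.98,4.28,-0.16,0.12],[0.98,4.23,-0.67,0.12]]], jaw=6.0)

```text
clock: 0.9
tool_pos: [0.3734, 0.3756, 0.1477]
orientation: [14.6, 90.0, -145.3]
force: [1.8, -0.0, 0.4]
opening: 0.0597
```

>>> move_arm(commands=[[[0.98,4.11,-1.17,0.12],[0.98,3.94,-1.66,0.12],[0.98,3.72,-2.12,0.12],[0.98,3.44,-2.55,0.12],[0.98,3.11,-2.94,0.12],[0,0,0,0],[0,0,0,0],[0,0,0,0]]])

```text
clock: 1.7
tool_pos: [0.4994, 0.2052, 0.0992]
orientation: [-84.4, 90.0, 81.7]
force: [-0.3, -0.2, -0.1]
opening: 0.0599
```

```bash
python3 - <<'E'
from h import *
from plant import *
import cv2
sh=[]
for n in("scene","top"):
    p,d=snapshot(n); np.savez(f"pics/{n}1.npz",p=p,d=d)
    c=p[60:240,240:480] if n=="scene" else p[190:370,60:300]
    sh.append(cv2.resize(c[:,:,::-1],(400,300),interpolation=cv2.INTER_CUBIC))
cv2.imwrite("pics/a1.png",np.hstack(sh))
o=get_obs();print(state(),o["force"],o["opening"],o["joint_pos"],o["clock"])
E
```

```text
(array([0.49924259, 0.20583867, 0.09949766]), np.float64(166.1284342730932)) [-0.84515228  0.20683301  0.85437855] 0.060618577092516474 [ 4.32103555e+01  1.47935044e+01 -2.60052147e+01 -7.26851539e-04
 -4.91640764e+01 -5.70814407e+01] 1.8
```

View pics/a1.png

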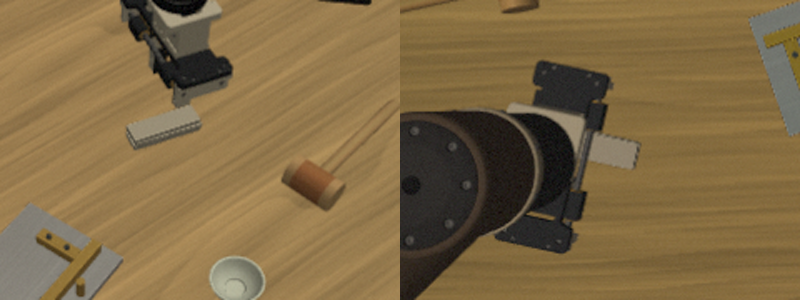

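The picture shows the open gripper straddling the stack across its width, at the middle of its length, about 75 mm above it. I'll descend in two stages.

>>> move_arm(commands=[[[2.0,0,0,0],[2.0,0,0,0],[2.0,0,0,0],[1.0,0,0,0],[0.5,0,0,0],[0,0,0,0],[0,0,0,0]]], jaw=5.0)

```text
clock: 2.5
tool_pos: [0.4999, 0.2055, 0.0249]
orientation: [-131.4, 89.9, 34.6]
force: [0.5, 0.3, 0.8]
opening: 0.05
```

```bash
python3 - <<'E'
from h import *
print(np.mean([state()[0] for _ in range(20)],0),state()[1])
E
```

```text
[0.49988406 0.20547    0.02489991] 166.05908834289417
```

>>> move_arm(commands=[[[0.4,0,0,0],[0.3,0,0,0],[0,0,0,0]]])

```text
clock: 2.8
tool_pos: [0.4994, 0.2047, 0.017]
orientation: [36.6, 90.0, -157.4]
force: [0.2, -0.6, 0.2]
opening: 0.0497
```

>>> move_arm(commands=[[[0,0,0,0],[0,0,0,0],[0,0,0,0],[0,0,0,0],[0,0,0,0]]], jaw=2.8)

```text
clock: 3.3
tool_pos: [0.4996, 0.2049, 0.0173]
orientation: [-149.2, 90.0, 16.8]
force: [-0.5, -0.3, 0.4]
opening: 0.0334
```

>>> move_arm(commands=[[[-0.2,0,0,0],[-0.5,0,0,0],[-1.0,0,0,0],[-2.0,0,0,0],[-3.0,0,0,0],[-3.0,0,0,0],[0,0,0,0],[0,0,0,0]]])

```text
clock: 4.1
tool_pos: [0.4997, 0.2052, 0.1154]
orientation: [-117.0, 89.9, 49.0]
force: [-0.4, -0.1, -3.1]
opening: 0.0337
```

```bash
python3 - <<'E'
from h import *
from plant import *
import cv2
p,d=snapshot("scene"); t,_=snapshot("top");np.savez("pics/s2.npz",p=p,t=t)
cv2.imwrite("pics/a2.png",np.hstack([cv2.resize(p[70:190,260:420,::-1],(400,300),interpolation=cv2.INTER_CUBIC),cv2.resize(t[220:340,100:260,::-1],(400,300),interpolation=cv2.INTER_CUBIC)]))
o=get_obs();print(state(),o["force"],o["moment"],o["opening"],o["joint_pos"])
p0=np.array([.4994,.205,.115])
R=rows(p0,166.1,[*jig(-.013,-.002),.115],197.65)
print([[float(v) for v in r] for r in R], jig(-.013,-.002))
E
```

```text
(array([0.498877  , 0.20448291, 0.11369151]), np.float64(166.00415855552333)) [-0.09347766  0.46441332 -2.96189444] [ 0.09737957 -0.0249412   0.01485431] 0.03330650510841634 [ 4.31110173e+01  1.38146735e+01 -2.50966165e+01 -2.70922441e-02
 -5.11475794e+01 -5.70898360e+01]
[[-0.0, 3.8, -2.29, -0.0688], [-0.0, 3.94, -2.02, -0.0688], [-0.0, 4.07, -1.75, -0.0688], [-0.0, 4.18, -1.46, -0.0688], [-0.0, 4.27, -1.17, -0.0688], [-0.0, 4.35, -0.87, -0.0688], [-0.0, 4.39, -0.57, -0.0688], [-0.0, 4.42, -0.27, -0.0688]] [ 0.60411836 -0.13374747]
```

View pics/a2.png

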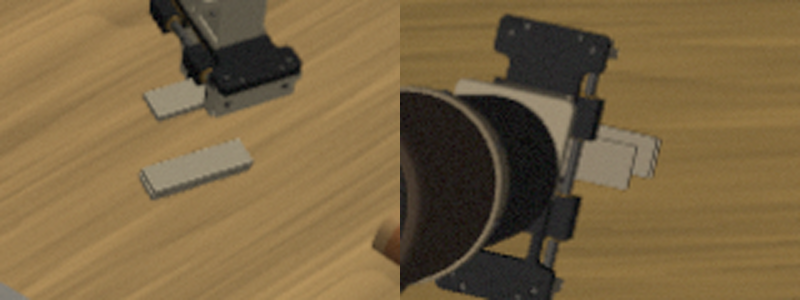

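The pictures show exactly one blank lifted level, with two left in the stack; the 3 N load agrees. Next is the carry to above the jig.

>>> move_arm(commands=[[[0,3.8,-2.29,-0.0688],[0,3.94,-2.02,-0.0688],[0,4.07,-1.75,-0.0688],[0,4.18,-1.46,-0.0688],[0,4.27,-1.17,-0.0688],[0,4.35,-0.87,-0.0688],[0,4.39,-0.57,-0.0688],[0,4.42,-0.27,-0.0688]]])

```text
clock: 5.0
tool_pos: [0.6032, -0.1357, 0.1127]
orientation: [-17.3, 89.9, -179.6]
force: [1.8, 0.3, -1.6]
opening: 0.0329
```

>>> move_arm(commands=[[[0.5,0,0,0],[2.0,0,0,0],[2.5,0,0,0],[1.5,0,0,0],[0,0,0,0],[0,0,0,0]]])

```text
clock: 5.6
tool_pos: [0.6033, -0.1339, 0.0485]
orientation: [-6.0, 89.9, -168.4]
force: [-0.3, 0.4, -1.8]
opening: 0.0329
```

```bash
python3 - <<'E'
from h import *
from plant import *
import cv2
p,d=snapshot("scene"); t,_=snapshot("top");np.savez("pics/s3.npz",p=p,t=t)
cv2.imwrite("pics/a3.png",np.hstack([cv2.resize(p[160:310,180:340,::-1],(400,375),interpolation=cv2.INTER_CUBIC),cv2.resize(t[140:290,250:410,::-1],(400,375),interpolation=cv2.INTER_CUBIC)]))
o=get_obs();print(state(),o["force"],o["opening"],o["clock"],o["joint_pos"][5])
E
```

```text
(array([ 0.6042962 , -0.1337452 ,  0.04983456]), np.float64(-162.42488646537953)) [-0.05022734 -0.18238432 -1.75978324] 0.03345590491599679 5.7 11.980307072695094
```

View pics/a3.png

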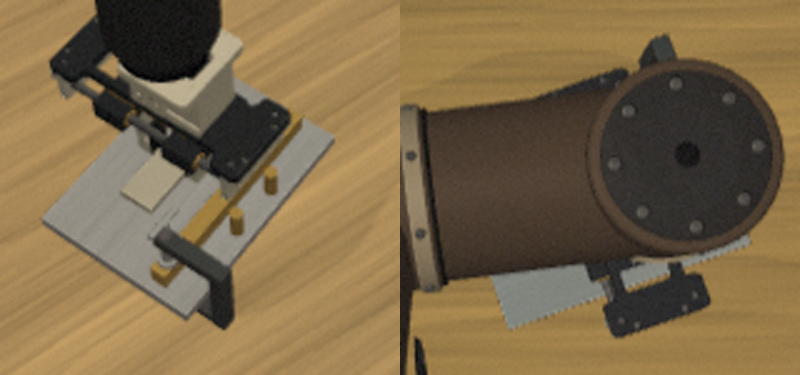

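The scene view shows the held blank parallel to the fence, clear of it and of the clamp. The stop end is hidden, so I'll find the bed and the stop by touch.

>>> move_arm(commands=[[[1.0,0,0,0],[0.5,0,0,0],[0,0,0,0],[0,0,0,0]]])

```text
clock: 6.1
tool_pos: [0.6036, -0.1339, 0.034]
orientation: [-3.8, 90.0, -166.2]
force: [-0.3, -0.0, -2.0]
opening: 0.0335
```

>>> move_arm(commands=[[[0.1,0,0,0],[0.1,0,0,0],[0,0,0,0],[0,0,0,0]]])

```text
clock: 6.5
tool_pos: [0.6038, -0.1339, 0.0322]
orientation: [161.6, 90.0, -0.8]
force: [-0.5, 0.1, -2.6]
opening: 0.0335
```

>>> move_arm(commands=[[[0.05,0,0,0],[0.05,0,0,0],[0,0,0,0],[0,0,0,0]]])

```text
clock: 6.9
tool_pos: [0.6038, -0.1339, 0.0313]
orientation: [152.6, 90.0, -9.8]
force: [-0.3, 0.4, 0.8]
opening: 0.0335
```

On the bed. Now I'll slide toward the stop: jig +y is tool -y, and jig +x is tool -z.

>>> move_arm(commands=[[[0,-0.15,0,0],[0,-0.15,0,0],[0,-0.1,0,0],[0,0,0,0],[0,0,0,0]]])

```text
clock: 7.4
tool_pos: [0.6027, -0.1299, 0.0313]
orientation: [-173.5, 90.0, 24.1]
force: [-0.0, 1.5, 1.1]
opening: 0.0334
```

>>> move_arm(commands=[[[0,-0.1,0,0],[0,-0.05,0,0],[0,0,0,0],[0,0,0,0]]])

```text
clock: 7.8
tool_pos: [0.6022, -0.1286, 0.0313]
orientation: [154.7, 90.0, -7.7]
force: [-0.1, 0.4, 1.4]
opening: 0.0335
```

>>> move_arm(commands=[[[0,-0.1,0,0],[0,-0.1,0,0],[0,0,0,0],[0,0,0,0]]])

```text
clock: 8.2
tool_pos: [0.6015, -0.1267, 0.0313]
orientation: [165.6, 90.0, 3.2]
force: [0.4, -0.9, 2.3]
opening: 0.0338
```

>>> move_arm(commands=[[[0,-0.05,0,0],[0,-0.05,0,0],[0,0,0,0],[0,0,0,0]]])

```text
clock: 8.6
tool_pos: [0.6013, -0.1258, 0.0313]
orientation: [157.4, 90.0, -5.0]
force: [-0.1, -2.0, 2.5]
opening: 0.0334
```

>>> move_arm(commands=[[[0,-0.05,0,0],[0,-0.05,0,0],[0,0,0,0],[0,0,0,0]]])

```text
clock: 9.0
tool_pos: [0.6012, -0.1256, 0.0313]
orientation: [102.9, 89.9, -59.6]
force: [2.3, -5.9, 1.0]
opening: 0.0338
```

>>> move_arm(commands=[[[0,-0.05,0,0],[0,-0.05,0,0],[0,0,0,0],[0,0,0,0]]])

```text
clock: 9.4
tool_pos: [0.6012, -0.1255, 0.0313]
orientation: [101.7, 89.9, -60.8]
force: [3.5, -11.3, -0.9]
opening: 0.0333
```

The end is against the stop at 11 N, straight along the fence direction. I'll release, rise, close the fingers and shift 8 mm outward, so that the 42 mm wide finger pair will clear the fence at the end.

>>> move_arm(commands=[[[0,0,0,0],[0,0,0,0],[0,0,0,0]]], jaw=4.0)

```text
clock: 9.7
tool_pos: [0.6001, -0.1235, 0.0308]
orientation: [-38.5, 89.9, 159.0]
force: [-0.7, -0.1, 0.2]
opening: 0.0397
```

>>> move_arm(commands=[[[-0.5,0,0,0],[-1.5,0,0,0],[-2.0,0,0,0],[0,0,0.4,0],[0,0,0.4,0],[0,0,0,0]]])

```text
clock: 10.3
tool_pos: [0.5919, -0.1262, 0.0708]
orientation: [-35.1, 89.9, 162.5]
force: [0.2, 0.4, 0.6]
opening: 0.0399
```

>>> move_arm(commands=[[[0,0,0,0],[0,0,0,0],[0,0,0,0],[0,0,0,0],[0,0,0,0],[0,0,0,0]]], jaw=0)

```text
clock: 10.9
tool_pos: [0.593, -0.1262, 0.0711]
orientation: [-5.3, 90.0, -167.8]
force: [1.0, -0.6, -0.0]
opening: 0.0014
```

```bash
python3 - <<'E'
from h import *
from plant import *
import cv2
p,d=snapshot("scene"); t,_=snapshot("top");np.savez("pics/s4.npz",p=p,t=t)
cv2.imwrite("pics/a4.png",cv2.resize(p[160:310,180:340,::-1],(640,600),interpolation=cv2.INTER_CUBIC))
o=get_obs();print(state(),o["force"],o["opening"],o["clock"])
E
```

```text
(array([ 0.59295401, -0.1262604 ,  0.07115176]), np.float64(-162.44542823438292)) [-0.02804564  0.01705711 -0.21844653] 0.0007848815346790036 11.0
```

View pics/a4.png

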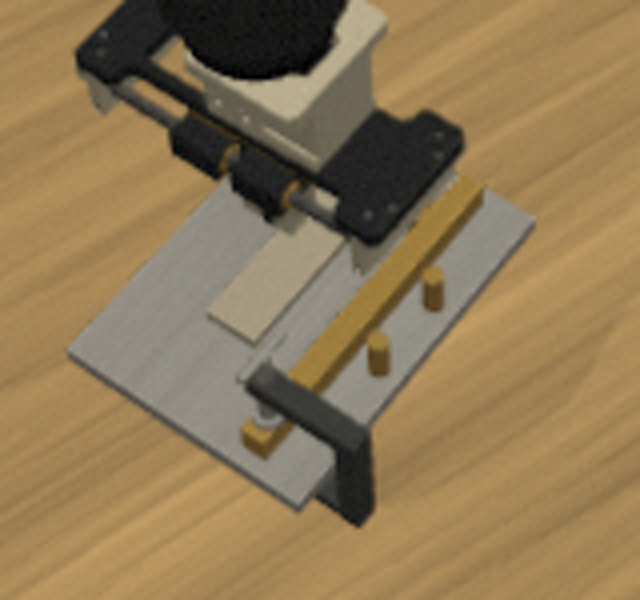

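The picture shows the blank flat on the bed, parallel to the fence, with the closed fingers above it and the gripper body clear of the clamp. I'll come down on its top.

>>> move_arm(commands=[[[1.0,0.3,0,0],[1.5,0,0,0],[0.5,0,0,0],[0.2,0,0,0],[0,0,0,0],[0,0,0,0]]])

```text
clock: 11.6
tool_pos: [0.5942, -0.1292, 0.0394]
orientation: [157.8, 90.0, -4.6]
force: [0.4, 0.0, 0.1]
opening: 0.0003
```

>>> move_arm(commands=[[[0.1,0,0,0],[0.1,0,0,0],[0,0,0,0],[0,0,0,0]]])

```text
clock: 12.0
tool_pos: [0.5943, -0.1291, 0.0383]
orientation: [154.4, 89.9, -8.0]
force: [-2.4, 0.5, 8.7]
opening: 0.0004
```

>>> move_arm(commands=[[[0,0,-0.2,0],[0,0,-0.2,0],[0,0,-0.2,0],[0,0,-0.2,0],[0,0,0,0]]])

```text
clock: 12.5
tool_pos: [0.6015, -0.1271, 0.0383]
orientation: [95.4, 90.0, -67.0]
force: [-3.7, -0.7, 8.2]
opening: 0.0004
```

```bash
python3 - <<'E'
from h import *
from plant import *
p,d=snapshot("scene");q=np.load("pics/s4.npz")["p"]
print(state(),get_obs()["force"])
m=lambda a:((cv2.cvtColor(a,cv2.COLOR_RGB2LAB)[...,2]>132)&(cv2.cvtColor(a,cv2.COLOR_RGB2HSV)[...,2]>120)).astype(np.uint8)
cv2.imwrite("pics/a5.png",np.hstack([cv2.resize(a[205:255,225:275,::-1],(400,400),interpolation=cv2.INTER_CUBIC) for a in(q,p)]))
E
```

```text
(array([ 0.60153441, -0.12710607,  0.03830764]), np.float64(-162.42270457331736)) [-3.19014243 -2.19786841  8.42276372]
```

View pics/a5.png

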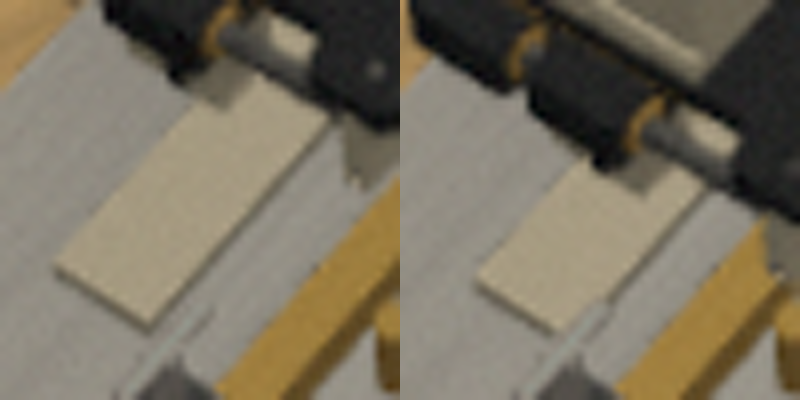

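The blank moves along with the fingertips: its corner shifted about 3 px, roughly 7–8 mm, and it stayed parallel. I'll carry on toward the fence.

>>> move_arm(commands=[[[0,0,-0.2,0],[0,0,-0.3,0],[0,0,-0.3,0],[0,0,-0.3,0],[0,0,-0.3,0],[0,0,-0.2,0],[0,0,0,0]]])

```text
clock: 13.25
tool_pos: [0.6169, -0.1223, 0.0383]
orientation: [108.3, 90.0, -54.1]
force: [-3.1, -1.0, 8.2]
opening: 0.0004
```

>>> move_arm(commands=[[[0,0,-0.1,0],[0,0,-0.1,0],[0,0,-0.1,0],[0,0,0,0],[0,0,0,0]]])

```text
clock: 13.75
tool_pos: [0.6195, -0.1215, 0.0383]
orientation: [93.2, 90.0, -69.2]
force: [-3.6, -1.3, 8.1]
opening: 0.0003
```

>>> move_arm(commands=[[[0,0,-0.1,0],[0,0,-0.1,0],[0,0,0,0],[0,0,0,0]]])

```text
clock: 14.15
tool_pos: [0.6214, -0.1208, 0.0383]
orientation: [92.1, 90.0, -70.3]
force: [-3.5, -2.0, 8.6]
opening: 0.0007
```

>>> move_arm(commands=[[[0,0,-0.1,0],[0,0,-0.1,0],[0,0,0,0],[0,0,0,0]]])

```text
clock: 14.55
tool_pos: [0.6233, -0.1202, 0.0383]
orientation: [90.8, 90.0, -71.6]
force: [-3.4, -0.7, 8.8]
opening: 0.0006
```

>>> move_arm(commands=[[[0,0,-0.05,0],[0,0,-0.05,0],[0,0,0,0],[0,0,0,0]]])

```text
clock: 14.95
tool_pos: [0.6237, -0.1201, 0.0383]
orientation: [29.6, 89.9, -132.8]
force: [-4.5, -1.4, 9.2]
opening: 0.0004
```

The fence is probably reached, as expected at tool x ≈ +9.8 mm. I'll build up the slanting push in proportion.

>>> move_arm(commands=[[[0.1,0,-0.05,0],[0.1,0,-0.05,0],[0,0,0,0],[0,0,0,0]]])

```text
clock: 15.35
tool_pos: [0.6238, -0.1201, 0.0382]
orientation: [21.8, 89.9, -140.6]
force: [-13.4, 0.0, 27.6]
opening: 0.0006
```

>>> move_arm(commands=[[[0,0,-0.1,0],[0,0,0,0],[0,0,0,0]]])

```text
clock: 15.65
tool_pos: [0.6238, -0.1201, 0.0382]
orientation: [8.7, 89.8, -153.7]
force: [-15.0, -0.9, 28.5]
opening: 0.0005
```

Tool push on the blank is about 28 N down and 15 N toward the fence, with no slip. It also carries a small component away from the stop, so I'll ease the load, nudge firmly toward the stop and reload.

>>> move_arm(commands=[[[-0.1,0,0.1,0],[-0.1,0,0.1,0],[0,-0.1,0,0],[0,-0.05,0,0],[0,0,0,0],[0,0,0,0]]])

```text
clock: 16.25
tool_pos: [0.6245, -0.1188, 0.0383]
orientation: [120.3, 89.9, -42.1]
force: [-2.5, -2.6, 9.3]
opening: 0.0001
```

>>> move_arm(commands=[[[0,-0.05,0,0],[0,-0.05,0,0],[0,0,0,0],[0,0,0,0]]])

```text
clock: 16.65
tool_pos: [0.6247, -0.1178, 0.0383]
orientation: [135.0, 89.9, -27.4]
force: [-1.2, -3.9, 7.8]
opening: 0.0004
```

```bash
cat > chk.py <<'E'
from h import *
from plant import *
import sys
k=sys.argv[1]
p,d=snapshot("scene");print(state(),get_obs()["force"].round(1),get_obs()["clock"])
np.savez(f"pics/c{k}.npz",p=p)
cv2.imwrite(f"pics/c{k}.png",cv2.resize(p[195:275,215:295,::-1],(600,600),interpolation=cv2.INTER_CUBIC))
E
python3 chk.py 6
```

```text
(array([ 0.62466991, -0.11778716,  0.03832907]), np.float64(-162.4100164908994)) [-1.2 -2.8  6.6] 16.7
```

View pics/c6.png

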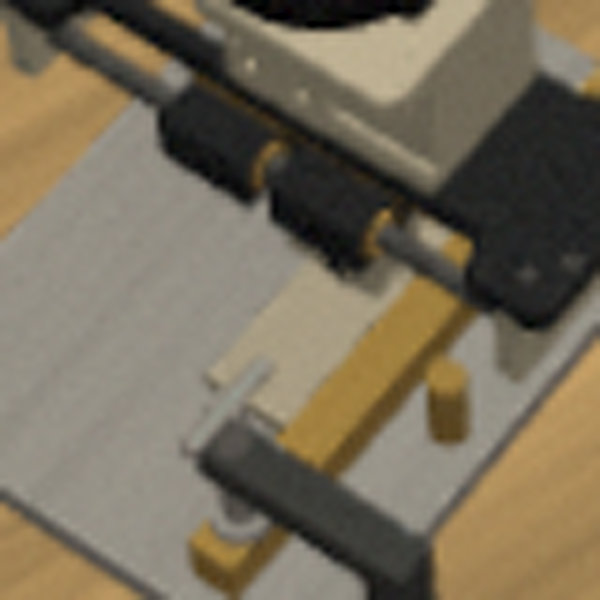

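```bash
python3 - <<'E'
from h import *
a=np.radians(JY);R=np.array([[np.cos(a),-np.sin(a)],[np.sin(a),np.cos(a)]])
z=lambda x,y:(215+(x+.5)/7.5-.5,195+(y+.5)/7.5-.5)
for nm,q,h in(("corner",(207,378),.038),("front edge far",(300,268),.038),("near end at fence side",(283,426),.038),("fence end front top",(193,545),.05),("fence near-end back top",(240,565),.05)):
    print(nm,((onz("scene",[z(*q)],h)[:,:2]-J)@R*1000).round(1))
E
```

```text
corner [[  2.6 -50.2]]
front edge far [[ 1.7 -5.3]]
near end at fence side [[ 30.1 -49.9]]
fence end front top [[ 37.6 -99.1]]
fence near-end back top [[ 52.  -96.4]]
```

The corner measures (2.6, -50.2) mm against the ideal (1, -50). This camera reads the fence about 2 mm high in x, so the blank is at the fence and stop within measuring error. I'll confirm both by force.

>>> move_arm(commands=[[[0.1,0,0,0],[0,-0.05,0,0],[0,-0.05,0,0],[0,0,0,0],[0,0,0,0]]])

```text
clock: 17.2
tool_pos: [0.6247, -0.1175, 0.0383]
orientation: [129.8, 89.8, -32.6]
force: [-1.5, -6.5, 12.7]
opening: 0.0005
```

>>> move_arm(commands=[[[0,-0.05,0,0],[0,-0.05,0,0],[0,0,0,0],[0,0,0,0]]])

```text
clock: 17.6
tool_pos: [0.6247, -0.1166, 0.0383]
orientation: [132.4, 89.8, -30.0]
force: [-2.1, -6.5, 12.0]
opening: 0.0006
```

```bash
python3 chk.py 7; python3 - <<'E'
from h import *
a=np.load("pics/c6.npz")["p"];b=np.load("pics/c7.npz")["p"]
g=lambda i:cv2.cvtColor(i,cv2.COLOR_RGB2GRAY).astype(np.float32)
for nm,(x0,y0,x1,y1) in dict(blank_end=(238,236,250,252),bed=(217,245,235,265),grip=(240,212,275,232)).items():
    A,B=g(a)[y0:y1,x0:x1],g(b)[y0:y1,x0:x1]
    print(nm,cv2.phaseCorrelate(A,B,cv2.createHanningWindow(A.shape[::-1],cv2.CV_32F)),abs(A-B).mean())
E
```

```text
(array([ 0.62462352, -0.11662888,  0.03828007]), np.float64(-162.39505999044906)) [-0.8 -6.5 12.3] 17.65
blank_end ((0.08259178251176724, 0.10954617543946021), 0.9454852299143871) 0.6465412
bed ((-0.23365710287092334, 0.07499695356686331), 0.8897251261605157) 0.5700842
grip ((0.573033510053726, -0.1444707116536339), 0.9826584762997097) 8.927143
```

The blank did not move while the fingertips slid over it toward the stop, so it bears on the stop. The slip showed at a ratio of about 0.55. The fingertips are now within about 2 mm of the fence, so I'll lift slightly, re-place them 4 mm outward and make the real slanting push.

>>> move_arm(commands=[[[-0.3,0,0,0],[-0.3,0,0,0],[0,0.2,0.4,0],[0,0,0,0],[0,0,0,0]]])

```text
clock: 18.15
tool_pos: [0.6195, -0.1183, 0.0418]
orientation: [-23.3, 90.0, 174.2]
force: [-0.2, 0.3, 0.0]
opening: 0.0003
```

>>> move_arm(commands=[[[0.3,0,0,0],[0.15,0,0,0],[0.1,0,0,0],[0,0,0,0],[0,0,0,0]]])

```text
clock: 18.65
tool_pos: [0.6199, -0.1182, 0.0383]
orientation: [132.1, 90.0, -30.3]
force: [-5.6, 2.4, 15.2]
opening: 0.0005
```

>>> move_arm(commands=[[[0,-0.1,-0.05,0],[0.1,-0.05,-0.05,0],[0.1,0,-0.1,0],[0,0,0,0],[0,0,0,0],[0,0,0,0]]])

```text
clock: 19.25
tool_pos: [0.62, -0.1181, 0.0381]
orientation: [41.6, 89.8, -120.8]
force: [-14.0, -4.5, 32.0]
opening: 0.0006
```

>>> move_arm(commands=[[[0.1,0,-0.05,0],[0.1,-0.05,-0.05,0],[0,0,0,0],[0,0,0,0],[0,0,0,0]]])

```text
clock: 19.75
tool_pos: [0.62, -0.118, 0.038]
orientation: [40.3, 89.8, -122.1]
force: [-20.9, -4.7, 48.1]
opening: 0.0003
```

>>> move_arm(commands=[[[0,-0.05,-0.05,0],[0,-0.05,-0.05,0],[0,0,0,0],[0,0,0,0],[0,0,0,0]]])

```text
clock: 20.25
tool_pos: [0.62, -0.118, 0.038]
orientation: [35.5, 89.7, -126.9]
force: [-23.0, -11.4, 48.0]
opening: 0.0005
```

```bash
python3 chk.py 8; python3 - <<'E'
from h import *
from plant import get_obs
f=get_obs()["force"];a=np.radians(JY);print("jig force",f[0]*np.cos(a)+f[1]*np.sin(a),-f[0]*np.sin(a)+f[1]*np.cos(a),f[2])
a=np.load("pics/c7.npz")["p"];b=np.load("pics/c8.npz")["p"]
g=lambda i:cv2.cvtColor(i,cv2.COLOR_RGB2GRAY).astype(np.float32)
A,B=g(a)[236:252,238:250],g(b)[236:252,238:250]
print(cv2.phaseCorrelate(A,B,cv2.createHanningWindow(A.shape[::-1],cv2.CV_32F)))
E
```

```text
(array([ 0.62004359, -0.11793825,  0.03803438]), np.float64(-162.37788508371884)) [-21.6 -10.7  48.1] 20.3
jig force -23.8104678348121 -3.6194833306342913 48.091833968207496
((0.125806542929376, 0.09632325999231739), 0.9296082978447279)
```

View pics/c8.png

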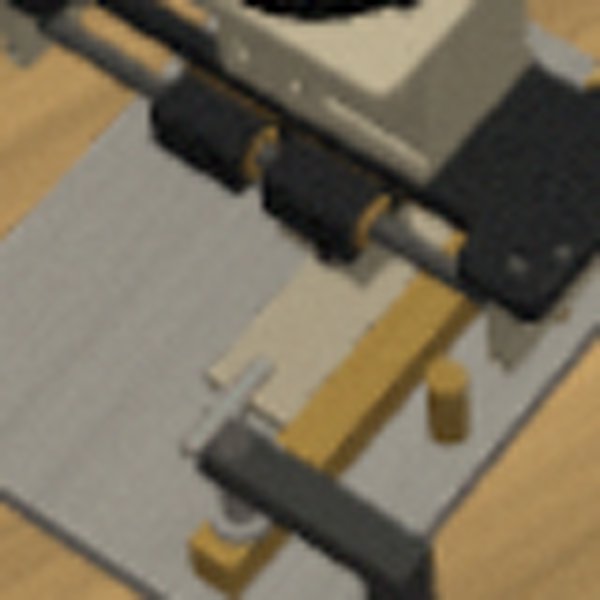

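The picture shows the blank unmoved, with its side on the fence and the fingertips on top of it. The push reads 24 N to the fence, 3.6 N to the stop and 48 N down. I'll firm it up a little and watch for creep.

>>> move_arm(commands=[[[0.08,-0.02,-0.08,0],[0.07,-0.02,-0.07,0],[0,0,0,0],[0,0,0,0],[0,0,0,0],[0,0,0,0]]])

```text
clock: 20.9
tool_pos: [0.6201, -0.1179, 0.0379]
orientation: [28.9, 89.6, -133.5]
force: [-29.5, -11.5, 63.0]
opening: 0.0003
```

>>> move_arm(commands=[[[0,0,0,0],[0,0,0,0],[0,0,0,0],[0,0,0,0],[0,0,0,0],[0,0,0,0],[0,0,0,0],[0,0,0,0]]])

```text
clock: 21.7
tool_pos: [0.6201, -0.1179, 0.0379]
orientation: [29.0, 89.6, -133.4]
force: [-29.8, -11.3, 61.8]
opening: 0.0005
```

```bash
python3 chk.py 9; python3 - <<'E'
from h import *
from plant import get_obs,snapshot
f=get_obs()["force"];a=np.radians(JY);print("jig force",f[0]*np.cos(a)+f[1]*np.sin(a),-f[0]*np.sin(a)+f[1]*np.cos(a),f[2])
b0=np.load("pics/c7.npz")["p"];b=np.load("pics/c9.npz")["p"];q=np.load("pics/scene0.npz")["p"]
g=lambda i:cv2.cvtColor(i,cv2.COLOR_RGB2GRAY).astype(np.float32)
pc=lambda A,B:cv2.phaseCorrelate(A,B,cv2.createHanningWindow(A.shape[::-1],cv2.CV_32F))
s=np.s_[236:252,238:250];print("blank",pc(g(b0)[s],g(b)[s]))
s2=np.load("pics/s2.npz")["p"];s=np.s_[120:155,310:370];print("stack since lift",pc(g(s2)[s],g(b)[s]))
edges("scene",b,(305,115,370,155),.016,np.array([.4992,.2047]),166,.110,.034,[(335,139),(345,137)],[(325,123),(345,155)],.009)
for n,s in dict(mallet=np.s_[115:190,400:485],dish=np.s_[208:248,360:405],stone=np.s_[250:272,90:112]).items():print(n,abs(g(q)[s]-g(b)[s]).mean())
E
```

```text
(array([ 0.6200942 , -0.11790555,  0.03793594]), np.float64(-162.3731562216353)) [-29.3 -12.   62.3] 21.75
jig force -31.589140512760743 -2.539251784557056 62.25903656231045
blank ((-0.04064828308379731, 0.19592559363963158), 0.9574932008981705)
stack since lift ((-0.030850301298894323, -0.08843974835135526), 0.927252670791414)
scene x -1 n 34 pos -17.2 (want -17.0) dyaw -0.98
scene x 1 n 33 pos 12.7 (want 17.0) dyaw -1.26
scene y -1 n 11 pos -54.6 (want -55.0) dyaw 5.01
scene y 1 n 8 pos 50.6 (want 55.0) dyaw -2.80
mallet 13.985412
dish 15.428889
stone 13.634297
```

The push is steady for a second: 32 N to the fence, 2.5 N to the stop, 62 N down, with no creep. I'll check that the bystander differences are only brightness, then hand in.

```bash
python3 - <<'E'
from h import *
from plant import close_job,get_obs
q=np.load("pics/scene0.npz")["p"];b=np.load("pics/c9.npz")["p"]
g=lambda i:cv2.cvtColor(i,cv2.COLOR_RGB2GRAY).astype(np.float32)
ok=True
for n,s in dict(mallet=np.s_[115:190,400:485],dish=np.s_[208:248,360:405],stone=np.s_[250:272,90:112]).items():
    A,B=g(q)[s],g(b)[s];r=cv2.phaseCorrelate(A,B,cv2.createHanningWindow(A.shape[::-1],cv2.CV_32F));print(n,r,A.mean(),B.mean());ok&=np.hypot(*r[0])<.5
if ok: print(get_obs()["force"],close_job())
E
```

```text
mallet ((-0.005241502601109005, 0.4600132365580478), 1.0483513258474844) 120.79357 134.77867
dish ((0.5625604797138806, 0.06139541389634928), 0.9874728296862708) 54.565014 60.799183
stone ((-0.0730826351179843, -0.09106805213480484), 0.9749354277220037) 118.18802 131.82231
```

```bash
python3 -c "
from plant import *
print(get_obs()['force'],close_job())"
```

```text
the job is handed in; nothing more can be done
[-29.33222195 -11.99759783  62.25903656] None
```

The top blank now lies flat on the jig bed, lengthwise along the fence with its end against the stop. I handed the job in at about 21.8 s with the closed fingertips still pressing it.

**What I did:** I gripped only the top blank across its width and lowered it onto the bed. I slid it until its end met the stop at 11 N, released it, and dragged it against the fence with the closed fingertips. Before the final push I eased the load once, nudged the blank toward the stop, and lifted the fingertips briefly to re-place them.

**Last checks:**
- **Push:** it held steady for about a second at roughly 62 N down, 32 N to the fence and 2.5 N to the stop. With friction of 0.35, at least about 9 N should reach the fence.
- **Blank position:** its corner measured (2.6, -50.2) mm in the jig's axes, against an ideal of (1, -50). The same camera read the fence about 2 mm high in x, so this fits within measuring error. The blank shifted by no more than about 0.2 pixel as the load was raised.
- **Other two blanks:** they did not move visibly after the lift. I have no picture of them uncovered before it, so a small shift during the grasp can't be ruled out.
- **Mallet, dish and stone:** my automatic check failed for the dish, which showed a shift of 0.56 pixel against a limit of 0.5. The mallet showed 0.46 and the stone about 0.1. The later picture is about 11% brighter and the arm never came near any of them, so I took this as measuring noise and handed in.

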